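Load glass beads into the bead feeder through its cover slot

ROBOT

A 6-joint arm with a two-finger parallel gripper is mounted at the origin on the work surface. World frame = base frame: x ahead of the robot, y to its left, z up, the work surface at z = 0. Lengths are in mm, angles in rad, forces in N, time in s.
With the tool pointing down it reaches from about 400 to 825 mm from the base axis. Payload 7 kg.
Tool frame: the origin (TCP) lies at the very end of the fingers, on their centre line; the grasp point (between the pads) lies 19 mm behind it; z points along the fingers, y is the line along which they close (so a half turn about z gives the same grasp; the last joint's range is limited). The gripper opens to 88 mm and grips with 3 to 60 N. Pads are 19 mm wide; open, the fingers measure 130 mm over their backs; the gripper's body (78 mm by 193 mm) begins 47 mm behind the grasp point.
Start: joints at [-1.039, 0.359, 0.012, 0, -1.224, -0.288], TCP at [162.914, -655.022, 226.561] pointing down, gripper open.
Joint ranges: [-3.07, 3.07], [-1.43, 2.12], [-1.02, 1.25], [-3.03, 1.67], [-3.05, -0], [-3.03, 3.03]. Speed limits (rad/s): [2.39, 2.39, 3.01, 3.14, 3.14, 3.14].

INTERFACE

Orientations are given as a unit quaternion [x, y, z, w].
In Python, from plant import bot gives the robot as it stands. Calls block until the motion is done:
- bot.move_ptp(position, orientation): joint-space move of the TCP to a pose.
- bot.line_to(position, velocity=150, ori=None): straight line of the TCP; ori=None keeps the orientation; velocity is the mean speed in mm/s.
- bot.move_joints(angles): joint-space move.
- bot.move_gripper(opening, force=None): finger opening in mm; force is the grip in N (None keeps the last); returns when the fingers have stopped.
- bot.pause(seconds).
- bot.solve_ik(position, orientation): joint angles nearest the present ones, or None.
- bot.read_state(): the state.
- bot.camera(name): name is "side" or "top"; returns the picture (420x560x3 uint8, red, green, blue); there is no depth.
- bot.get_calibration(name): a dict with "fx", "fy", "cx", "cy" (pixels), "view" (4x4, takes a point from world to camera coordinates). Camera axes: x right, y up, looking along -z (the intrinsics and any distortion apply to the point x, -y, -z); pixel columns grow to the right and rows downward; lengths in mm; the calibration is good to about 2 mm. A picture is of the moment at which its call begins. get_calibration takes no time and is no camera call.
A pose or a line that the arm cannot do raises bot.Unreachable and nothing moves.
- bot.close_job(): hands the job in; it is judged then, once.
The state is a dict: "t": time; "joint_pos": joint angles; "qvel": joint speeds; "tau": joint torques, N m; "tcp_pos": TCP position; "eef_rot": TCP orientation; "contact_force": force on the tool from outside, world axes, zero at the start; "moment": the same for the moment, N m; "width": finger opening in mm; "finger_force": force on a finger pad.
Only numpy, scipy, OpenCV 4.12 (cv2) and the standard library are available. Lean on these libraries where they do the work, as an engineer would, in place of code of your own. Each camera call takes 0.05 s, during which the arm holds its last target. There are 200 camera calls.

TASK

Put the three glass beads from the steel boat into the pan inside the bead feeder: take the boat by its wooden grip and, keeping it level, slide it through the slot in the feeder's cover plate until you feel its nose just touch the upright back of the sprung pan, without shoving the pan and without the boat touching the plate. Then roll the boat about its shank to tip all the beads into the pan, draw it out just as cleanly and set it back upright on its wooden rest. Leave the other things on the bench where they are.

Things in the scene. Friction and masses are not known exactly. Their poses are not given: they have to be found in the camera images.
- boat: Shallow open steel trough (hull) with a straight rod shank and a wooden grip; 0.11 to 0.18 kg without beads. Origin: centre of the hull's underside; x to the nose (away from the grip), z up. Hull 72 mm long (x -36 to 36), 56 mm wide over the rims, floor 3 mm thick and 20 mm wide, sides sloping out at 35 degrees to rims 15 mm above the underside; end walls 16 mm high.
- boat_grip (a point): Middle of the wooden grip, on the shank's line, at (-158, 0, 13) mm in the boat's frame; axes as the boat's. The grip runs along x from -128 to -193 mm, 12 mm wide (y), 16 mm high (z), with flat sides.
- boat_nose (a point): Front of the hull on the shank's line, at (36, 0, 13) mm in the boat's frame; axes as the boat's. Beads in the hull reach 23 mm above its underside. They roll out over either rim once the boat is rolled well past 35 degrees about its x (45 to 50 does it); the two sides are alike.
- boat_tail (a point): Rear of the hull on the shank's line, at (-36, 0, 13) mm in the boat's frame; axes as the boat's. From here the shank, 7 mm thick, runs straight back to the grip, 13 mm above the hull's underside.
- bead0_center (a point): Centre of a clear glass bead, a ball of 20 mm diameter, about 10 g; at the start in the boat.
- bead1_center (a point): Centre of the second such bead; at the start in the boat.
- bead2_center (a point): Centre of the third such bead; at the start in the boat.
- boat_rest: Fixed wooden block on which the boat stands at the start. Origin on the bench under the middle of the hull; axes roughly along the boat's as it stands there. Block x = -115 to +50 mm, 90 mm wide, 20 mm high; a bar 9 mm higher under the shank at x = -85. The boat's grip overhangs it, its middle 33 mm above the bench.
- rest_top (a point): Where the middle of the hull's underside belongs on the rest: at (0, 0, 20) mm in the rest's frame.
- feeder: Bead feeder, fixed: white housing with clear closed top, 210 mm deep (x), 170 mm wide, 255 mm high, on a grey base 240 x 200 x 30 mm; a grey drive unit stands out 50 mm on its +y side. Origin under its middle on the bench; x points from the front (cover plate, x = -105 mm) to the back. Inside is a loose-set steel pan (see pan_zone). Beads that miss the pan fall to the base, 60 mm lower.
- cover_plate: Upright aluminium plate 3 mm thick closing the feeder's front, with one level slot 70 mm wide and 38 mm high right through it. Origin: centre of the slot in the plate's outer face, 165 mm above the bench; x points into the feeder square to the plate, y along the slot, z up.
- slot (a point): Same point and axes as the cover plate's origin: centre of the slot. The pan inside: from the face of its upright back (see pan_zone) it runs 84 mm towards the plate, 142 mm wide inside, floor 90 mm and walls 128 mm above the bench. A boat drawn back 5 to 8 mm from a light touch on that face lies right over the pan.
- sorting_tray: Bystander: fixed grey plastic tray with four compartments, 160 x 110 x 28 mm. Origin under its middle. It stands on the side of the feeder where the boat's rest does not.
- bead_jar: Bystander: glass jar, 52 mm across, 75 mm high. Origin under its middle.
- thread_cone: Bystander: white cone of thread, 44 mm across, 82 mm high. Origin under its middle.
- pliers: Bystander: pliers with black handles lying on the bench, 165 mm long, 16 mm high. Origin at the pivot's underside.
- marker: Bystander: blue pen, 10 mm thick, 140 mm long, lying on the bench. Origin under its middle.
- glue_gun: Bystander: white hot-glue gun lying on its side, 165 mm long, 35 mm high. Origin under the barrel.
- big_jar: Bystander: large glass jar, 76 mm across, 110 mm high. Origin under its middle.
- paint_pot: Bystander: small white pot with a yellow cap, 44 mm across, 55 mm high. Origin under its middle.
- scissors: Bystander: scissors lying on the bench, 190 mm long, 10 mm high. Origin at the pivot's underside.
- pan_zone (a point): Fixed point on the slot's line 92 mm behind the plate's outer face, axes as the feeder's: the nearest place for the face of the pan's upright back (80 mm wide, top 177 mm above the bench). The pan is set anew each time, so that face is 0 to 50 mm farther in along x; this is not reported: feel or see it. The pan hangs on springs and yields 1.7 mm per N along x.
Things that resemble listed ones, but are neither listed nor needed, are in the scene too. Leave any purple look-alike of the boat_rest alone.

How it is judged:
By the outcome, as a careful person would: the job done as asked, in the order asked, and still so for the second after the job is handed in, with the robot touching nothing.
It also fails if it takes over 72 s, if anything falls off the work surface, if the arm or the gripper's body presses on something with over 40 N, if the wrist force passes 120 N, or if a joint passes its speed limit or range.

## Working session

There is one attempt and no reset: what is moved stays moved. The work goes in short steps, each a Python script; the robot and the scene stay as the last script left them, time stands still between calls to the robot, and variables do not carry over. Pictures are saved under pics/ and viewed, at most 10 in all, crops included, and the job is handed in when it is done.

```bash
ls; mkdir -p pics; python3 - <<'E'
from plant import bot
import cv2
for n in ("side","top"):
    im=bot.camera(n); cv2.imwrite(f"pics/{n}0.png",im[:,:,::-1]); c=bot.get_calibration(n); print(n,c)
s=bot.read_state(); print(s)
E
```

```text
pics
side {'fx': 440.1687163836915, 'fy': 440.1687163836915, 'cx': 276.37702079086904, 'cy': 208.59543511507704, 'view': array([[-9.47843302e-01, -3.18369783e-01,  1.52891023e-02,
         4.85297582e+02],
       [ 2.06212148e-01, -5.75941215e-01,  7.91055161e-01,
        -2.06834221e+02],
       [-2.43042435e-01,  7.52949134e-01,  6.11553740e-01,
        -1.29649417e+03],
       [ 0.00000000e+00,  0.00000000e+00,  0.00000000e+00,
         1.00000000e+00]])}
top {'fx': 409.8644423471261, 'fy': 409.8644423471261, 'cx': 278.85968239865826, 'cy': 208.93417949964604, 'view': array([[ 1.09747328e-02, -9.99939552e-01,  6.68717229e-04,
        -3.98740217e+00],
       [ 9.83693077e-01,  1.09164792e-02,  1.79523704e-01,
        -5.41731526e+02],
       [-1.79520152e-01, -1.31241217e-03,  9.83753421e-01,
        -1.09317426e+03],
       [ 0.00000000e+00,  0.00000000e+00,  0.00000000e+00,
         1.00000000e+00]])}
{'t': 0.1, 'joint_pos': array([-1.03891049e+00,  3.59331643e-01,  1.11624233e-02, -3.08585583e-04,
       -1.22410551e+00, -2.88087399e-01]), 'qvel': array([ 0.00204716, -0.00277365,  0.00192503,  0.00181175, -0.00012397,
        0.00132523]), 'tau': array([-1.53682882e-03, -5.84163272e+01,  2.93750292e+01,  7.01561943e+00,
        1.01569746e-02, -5.12647239e-05]), 'tcp_pos': array([ 162.79991982, -654.62582741,  225.71097558]), 'eef_rot': array([-1.21545370e-01,  9.92585591e-01,  7.35764751e-04, -1.61591437e-04]), 'contact_force': array([ 0.19774466,  0.19046516, -0.39559475]), 'moment': array([-0.02301555,  0.00432846, -0.04076527]), 'finger_force': 0.0, 'width': 87.76744279732837}
```

View pics/side0.png

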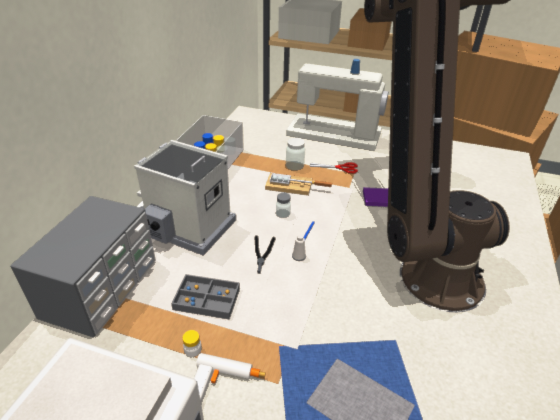

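View pics/top0.png

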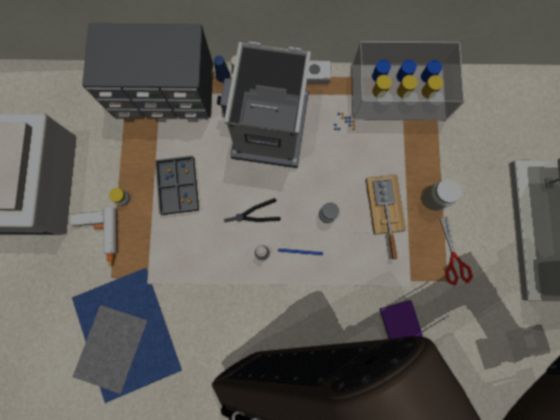

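The side view shows the natural-wood rest with the boat at (289,183). The feeder's plate and slot are at (213,195), and the purple look-alike is at (376,197), partly hidden by the arm.

In the top view, the hull is at (384,193), the grip at (392,245), the slot plate at (263,141) and the pan-back line at (263,106).

What could be taken for the rest or boat: the wooden rest at top (385,205), the purple block at top (402,320), and the scissors at top (455,260). I choose the wooden one and will check it in a close crop.

```bash
python3 - <<'E'
import cv2,numpy as np
t=cv2.imread("pics/top0.png"); s=cv2.imread("pics/side0.png")
def c(im,x,y,w=100,h=75): return cv2.resize(im[y:y+h,x:x+w],(400,300),interpolation=cv2.INTER_CUBIC)
a=np.vstack([np.hstack([c(t,345,175),c(t,215,95)]),np.hstack([c(s,250,150),c(s,150,155)])])
cv2.imwrite("pics/crop0.png",cv2.convertScaleAbs(a,alpha=1.3))
E
```

```text
(no output)
```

View pics/crop0.png

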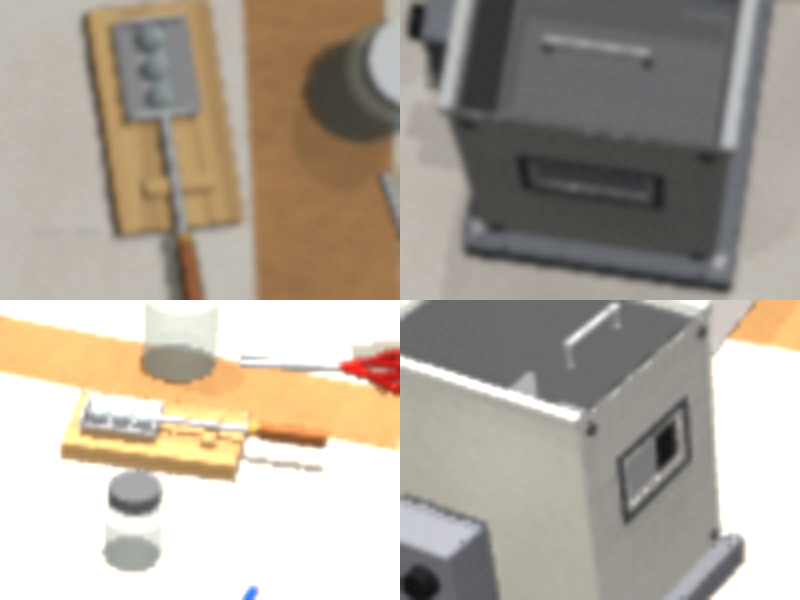

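The crop confirms the boat with three beads on the wooden rest, at about (384,193) in the top view, with the grip at (392,242). The slot's dark frame is near (263,141) in the top view and (214,195) in the side view. The white bar at top (264,107) is only the lid's handle. Next I'll measure these with masks and rays.

```bash
cat > h.py <<'E'
import numpy as np,cv2
from scipy.optimize import least_squares
from plant import bot
C={n:bot.get_calibration(n) for n in("side","top")}
def proj(n,P):
    c=C[n];p=c["view"]@np.append(P,1.);x,y,z=p[0],-p[1],-p[2]
    return np.array([c["cx"]+c["fx"]*x/z,c["cy"]+c["fy"]*y/z])
def ray(n,uv):
    c=C[n];R=c["view"][:3,:3];t=c["view"][:3,3]
    d=np.array([(uv[0]-c["cx"])/c["fx"],-(uv[1]-c["cy"])/c["fy"],-1.])
    return -R.T@t,R.T@d
def onz(n,uv,z):
    o,d=ray(n,uv);return o+d*(z-o[2])/d[2]
def tri(us,ut):
    f=lambda P:np.r_[proj("side",P)-us,proj("top",P)-ut]
    r=least_squares(f,onz("top",ut,100));return r.x,np.abs(r.fun).max()
E
python3 - <<'E'
from h import *
t=cv2.imread("pics/top0.png"); s=cv2.imread("pics/side0.png")
def big(im,x,y,w,h,k=10): return cv2.resize(im[y:y+h,x:x+w],(w*k,h*k),interpolation=cv2.INTER_CUBIC)
a=np.vstack([np.hstack([cv2.convertScaleAbs(big(t,242,127,40,30),alpha=2),big(s,194,174,40,30)]),
 np.hstack([big(t,365,175,40,30),cv2.convertScaleAbs(big(s,268,168,40,30),alpha=.9)])])
cv2.imwrite("pics/crop1.png",a)
# grip masks
for n,im,b in(("top",t,(380,225,405,265)),("side",s,(305,170,340,200))):
    x0,y0,x1,y1=b; hsv=cv2.cvtColor(im[y0:y1,x0:x1],cv2.COLOR_BGR2HSV)
    m=cv2.inRange(hsv,(3,120,30),(18,255,200)); m=cv2.morphologyEx(m,cv2.MORPH_OPEN,np.ones((2,2)))
    cs=max(cv2.findContours(m,0,1)[0],key=cv2.contourArea)
    r=cv2.minAreaRect(cs); print(n,np.add(r[0],(x0,y0)),r[1],r[2],cv2.contourArea(cs))
E
```

```text
top [393.25675678 246.5405407 ] (23.509056091308594, 3.2879798412323) 80.53767395019531 53.5
side [323.10000038 183.79999924] (16.263456344604492, 3.8183767795562744) 8.13010311126709 36.0
```

View pics/crop1.png

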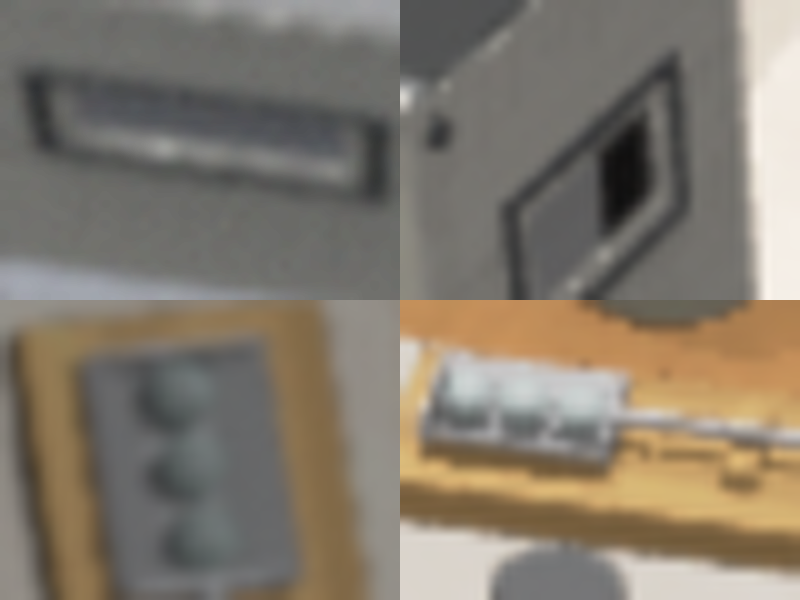

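In the crop, the frame's outer corners in the top view are near (244.0,133.5), (280.5,138.4), (280.0,146.5) and (245.4,141.5). In the side view they are (204.0,194.0), (221.4,178.8) and (222.4,194.0). The hull rim corners in the top view are (373,179.5), (391,178.5), (394.4,202.4) and (376.5,203.4). Through the slot, the pan back's edge shows at about side (213.6,192).

```bash
python3 - <<'E'
from h import *
np.set_printoptions(precision=1,suppress=True)
L=[tri(a,b) for a,b in(((204.05,194.05),(244.05,133.55)),((221.35,178.75),(280.55,138.35)),((222.35,194.05),(280.05,146.55)))]
for l in L: print("slot corner",*l)
P=[l[0] for l in L]; print("centre",(P[0]+P[2])/2,"w,h",np.linalg.norm(P[0]-P[1]),np.linalg.norm(P[1]-P[2]))
for z in(184+4,):print([onz("top",u,z) for u in((244.05,133.55),(280.55,138.35))])
print([onz("top",u,142) for u in((245.35,141.55),(280.05,146.55))])
b=[onz("top",u,30) for u in((231.5,156),(297,166.2))];print("base front",b,np.linalg.norm(b[0]-b[1]))
yaw=np.arctan2(*( (b[0]-b[1])[:2]*[-1,1])); print("yaw base",yaw,"slot",np.arctan2(-(P[0]-P[1])[0],(P[0]-P[1])[1]))
h=[onz("top",u,35.5) for u in((373.05,179.55),(391.05,178.55),(394.35,202.35),(376.55,203.35))]
print("hull",h,np.mean(h,0),"len",np.linalg.norm(h[0]-h[3]),np.linalg.norm(h[1]-h[2]),"w",np.linalg.norm(h[0]-h[1]),np.linalg.norm(h[2]-h[3]))
g=onz("top",(393.26,246.54),33);g2=onz("side",(323.1,183.8),33);print("grip",g,g2,tri((323.1,183.8),(393.26,246.54)))
d=np.mean(h,0)-g;print("axis",d,np.linalg.norm(d[:2]),"yaw",np.arctan2(d[1],d[0]))
# pan back edge through the slot: plane y_f=-40
c=(P[0]+P[2])/2
for yw in(-.13,yaw):
  ex=np.array([np.cos(yw),np.sin(yw),0]);ey=np.array([-np.sin(yw),np.cos(yw),0])
  for uv in((213.55,196.35),(213.55,188.5)):
    o,dd=ray("side",uv);k=(-40-(o-c)@ey)/(dd@ey);q=o+k*dd;print("pan edge",(q-c)@ex,q[2])
E
```

```text
slot corner [705.9  91.1 197. ] 0.12784480707563262
slot corner [693.8  -0.6 195.9] 0.28773046114963563
slot corner [692.6   0.6 138.9] 0.01625634713747104
centre [699.3  45.8 168. ] w,h 92.51082987627667 57.01567064297158
[array([709. ,  91.9, 188. ]), array([697.3,  -0.5, 188. ])]
[array([704.3,  92.1, 142. ]), array([691.5,   0.6, 142. ])]
base front [array([699.8, 141.2,  30. ]), array([671.3, -49. ,  30. ])] 192.3081494477732
yaw base -0.14901969733273043 slot -0.131392859544271
hull [array([ 632.6, -266.2,   35.5]), array([ 636.1, -317.8,   35.5]), array([ 566.8, -324.5,   35.5]), array([ 563.3, -274. ,   35.5])] [ 599.7 -295.7   35.5] len 69.67555113190777 69.63637899985947 w 51.685916560070716 50.57323993860208
grip [ 441.9 -317.2   33. ] [ 437.1 -315.8   33. ] (array([ 440.4, -317.8,   31.4]), np.float64(0.7727525706598044))
axis [157.8  21.6   2.5] 159.24113807432795 yaw 0.13587565434105361
pan edge 29.416800951879054 123.7075383604448
pan edge 26.772568010510838 154.93297538662296
pan edge 30.591538897685776 123.19829243749882
pan edge 27.909066395735245 154.48650112294138
```

```bash
cat >> h.py <<'E'
from scipy.spatial.transform import Rotation as Ro
def ori(yaw,roll=0,flip=0):   # tool down, tool x = -boat x (flip: +boat x); roll about boat x
    base=np.array([[-1,0,0],[0,1,0],[0,0,-1.]]) if not flip else np.array([[1,0,0],[0,-1,0],[0,0,-1.]])
    return Ro.from_euler("z",yaw)*Ro.from_euler("x",roll)*Ro.from_matrix(base)
def pose(g,yaw,roll=0,flip=0):  # g: grasp point -> TCP position, quaternion
    r=ori(yaw,roll,flip); return np.asarray(g)+r.apply([0,0,19.]),r.as_quat()
E
python3 - <<'E'
from h import *
np.set_printoptions(precision=2,suppress=True)
Y=-.14;ex=np.array([np.cos(Y),np.sin(Y),0]);S=np.array([700,46,166.5])
gp=np.array([599.7,-295.7,33])-165*np.array([np.cos(.136),np.sin(.136),0])
for fl in(0,1):
  print("flip",fl)
  for nm,a in(("pick",(gp,.136,0)),("lift",(gp+[0,0,140],.136,0)),("pre",(S-230*ex,Y,0)),("in92",(S-109*ex,Y,0)),("in142",(S-59*ex,Y,0)),
    ("+50",(S-115*ex,Y,.87)),("-50",(S-115*ex,Y,-.87)),("+50d",(S-65*ex,Y,.87)),("-50d",(S-65*ex,Y,-.87))):
    print(nm,bot.solve_ik(*pose(*a,fl)))
E
```

```text
flip 0
pick [-0.27  0.38 -0.54  0.   -0.66 -1.17]
lift [-0.27  0.2  -0.39  0.   -0.98 -1.17]
pre [ 0.58  0.1  -0.52  0.   -0.94 -2.29]
in92 [ 0.43  0.29 -0.28  0.   -1.   -2.14]
in142 [ 0.39  0.37 -0.17  0.   -1.04 -2.1 ]
+50 [-0.17  0.41 -0.08 -0.92 -1.28 -1.17]
-50 [ 0.73  0.57 -0.33  0.52 -1.42 -2.73]
+50d [-0.16  0.47  0.02 -0.91 -1.3  -1.21]
-50d [ 0.67  0.63 -0.24  0.56 -1.44 -2.67]
flip 1
pick [-0.27  0.38 -0.54  0.   -0.66  1.97]
lift [-0.27  0.2  -0.39  0.   -0.98  1.97]
pre [ 0.58  0.1  -0.52  0.   -0.94  0.85]
in92 [ 0.43  0.29 -0.28  0.   -1.    1.  ]
in142 [ 0.39  0.37 -0.17  0.   -1.04  1.04]
+50 [-0.17  0.41 -0.08 -0.92 -1.28  1.97]
-50 [ 0.73  0.57 -0.33  0.52 -1.42  0.42]
+50d [-0.16  0.47  0.02 -0.91 -1.3   1.93]
-50d [ 0.67  0.63 -0.24  0.56 -1.44  0.47]
```

```bash
python3 - <<'E'
from h import *
np.set_printoptions(precision=2,suppress=True)
a=.136;gp=np.array([599.7,-295.7,33])-165*np.array([np.cos(a),np.sin(a),0])
p,q=pose(gp,a)
bot.move_gripper(46,60)
bot.move_ptp(p+[0,0,110],q)
bot.line_to(p+[0,0,25],150); bot.line_to(p,60)
bot.move_gripper(0,60); s=bot.read_state(); print(s["width"],s["finger_force"],s["contact_force"],s["tcp_pos"],p,s["t"])
if 10<s["width"]<15:
    bot.line_to(p+[0,0,12],30); bot.line_to(p+[0,0,140],120); bot.pause(.3)
    s=bot.read_state();print(s["width"],s["finger_force"],s["contact_force"],s["moment"],s["tcp_pos"],s["t"])
    T=bot.camera("top")[:,:,::-1];S=bot.camera("side")[:,:,::-1]
    cv2.imwrite("pics/top1.png",T);cv2.imwrite("pics/side1.png",S)
    b=lambda im,x,y,w,h,k:cv2.resize(im[y:y+h,x:x+w],(w*k,h*k),interpolation=cv2.INTER_CUBIC)
    cv2.imwrite("pics/crop2.png",np.hstack([b(T,340,160,80,120,5),b(S,250,110,80,120,5)]))
E
```

```text
11.356589281820568 59.99013304710388 [-0.3  -0.8   0.32] [ 436.29 -318.16   14.08] [ 436.22 -318.07   14.  ] 4.55
11.768950685176074 59.988818764686584 [-0.22 -0.31 -1.7 ] [-0.08  0.29 -0.  ] [ 436.08 -318.03  153.59] 6.6167
```

View pics/crop2.png

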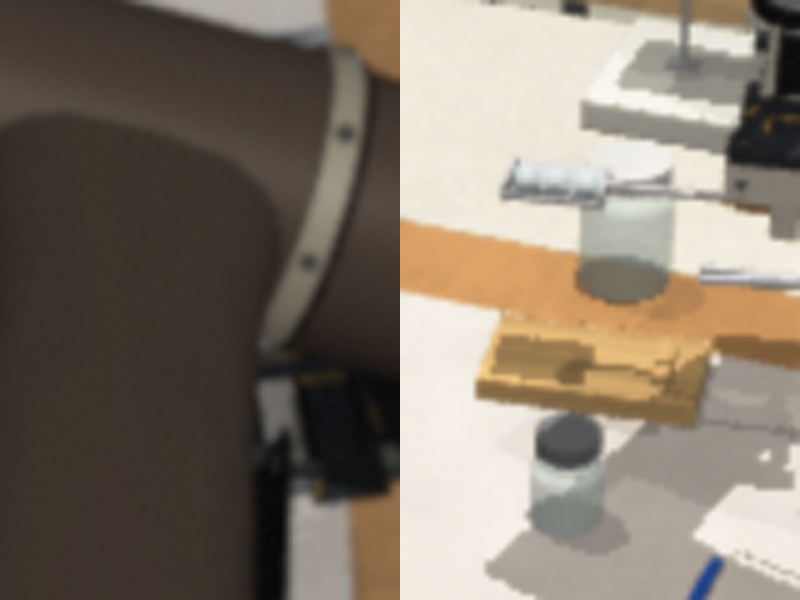

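```bash
python3 - <<'E'
from h import *
a=.136;e=np.array([np.cos(a),np.sin(a),0]);n=np.array([-np.sin(a),np.cos(a),0]);z=np.array([0,0,1.])
for g,nm in((np.array([436.1,-318,172.6]),"lift"),(np.array([436.2,-318,33]),"rest")):
  B=lambda x,y,zz:g+(x+165)*e+y*n+(zz-13)*z
  for k,p in(("tail",(-36,0,13)),("shank-125",(-125,0,13)),("nose +y bottom",(36,10,0)),("tail +y bottom",(-36,10,0)),("nose +y rim",(36,28,15)),("tail +y rim",(-36,28,15)),("nose -y rim",(36,-28,15)),("tail -y rim",(-36,-28,15))):
    print(nm,k,proj("side",B(*p)).round(1))
S=cv2.imread("pics/side1.png");b=cv2.resize(S[132:162,264:304],(800,600),interpolation=cv2.INTER_CUBIC)
s0=cv2.imread("pics/side0.png");c=cv2.resize(s0[168:198,266:306],(800,600),interpolation=cv2.INTER_CUBIC)
cv2.imwrite("pics/crop3.png",np.vstack([cv2.resize(b,(400,300)),cv2.resize(c,(400,300))]))
E
```

```text
lift tail [290.3 146.6]
lift shank-125 [315.4 149.3]
lift nose +y bottom [269.7 149. ]
lift tail +y bottom [289.7 151.2]
lift nose +y rim [268.7 147.8]
lift tail +y rim [289. 150.]
lift nose -y rim [271.8 140.1]
lift tail -y rim [291.6 142.2]
rest tail [289.  179.4]
rest shank-125 [312.7 182.2]
rest nose +y bottom [269.5 181.5]
rest tail +y bottom [288.4 183.8]
rest nose +y rim [268.5 180.8]
rest tail +y rim [287.7 183.1]
rest nose -y rim [271.5 172.7]
rest tail -y rim [290.2 174.9]
```

View pics/crop3.png

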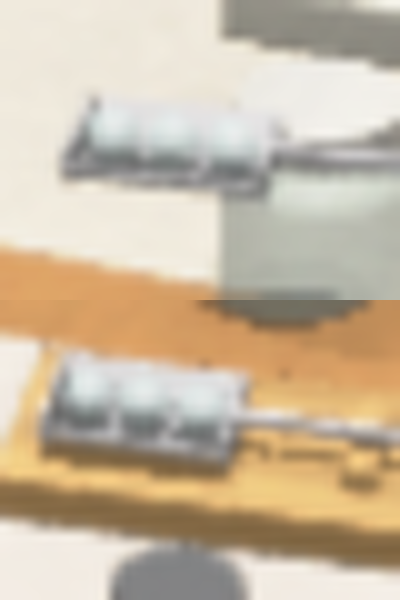

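The lifted boat is level to within about 1 mm. The rim corners at side (270,149) and (290.4,150.6) match the drop and slope seen on the rest, and all three beads are in. Now I'll go to the pre-insert pose.

```bash
python3 - <<'E'
from h import *
np.set_printoptions(precision=2,suppress=True)
Y=-.135;ex=np.array([np.cos(Y),np.sin(Y),0]);S=np.array([700,46,166.5])
p,q=pose(S-(201+35)*ex,Y); bot.line_to(p,130,q); bot.pause(.3)
s=bot.read_state();print(s["tcp_pos"],p,s["contact_force"],s["moment"],s["t"])
T=bot.camera("top")[:,:,::-1];I=bot.camera("side")[:,:,::-1]
cv2.imwrite("pics/top2.png",T);cv2.imwrite("pics/side2.png",I)
b=lambda im,x,y,w,h,k:cv2.resize(im[y:y+h,x:x+w],(w*k,h*k),interpolation=cv2.INTER_CUBIC)
cv2.imwrite("pics/crop4.png",np.hstack([cv2.convertScaleAbs(b(T,220,118,80,120,5),alpha=1.8),b(I,180,140,80,120,5)]))
for z,u in((255,(225,123)),(255,(298.6,133))):print(onz("top",u,z))
g=s["tcp_pos"]+[0,0,19];ey=np.array([-ex[1],ex[0],0])
for x in(36,-36):
  for y in(28,-28): 
    P=g+(x+165)*ex+y*ey+[0,0,2];print(x,y,P,proj("top",P),proj("side",P))
E
```

```text
[466.13  77.69 147.51] [466.15  77.76 147.5 ] [ 0.12  0.   -1.6 ] [ 0.04  0.28 -0.02] 10.2167
[709.43 131.42 255.  ]
[686.49 -42.79 255.  ]
36 28 [669.07  78.38 168.51] [249.55 151.21] [218.26 202.05]
36 -28 [661.53  22.89 168.51] [271.22 154.28] [228.16 192.24]
-36 28 [597.72  88.08 168.51] [245.04 178.26] [239.46 208.94]
-36 -28 [590.19  32.58 168.51] [266.97 181.39] [248.91 198.73]
```

View pics/crop4.png

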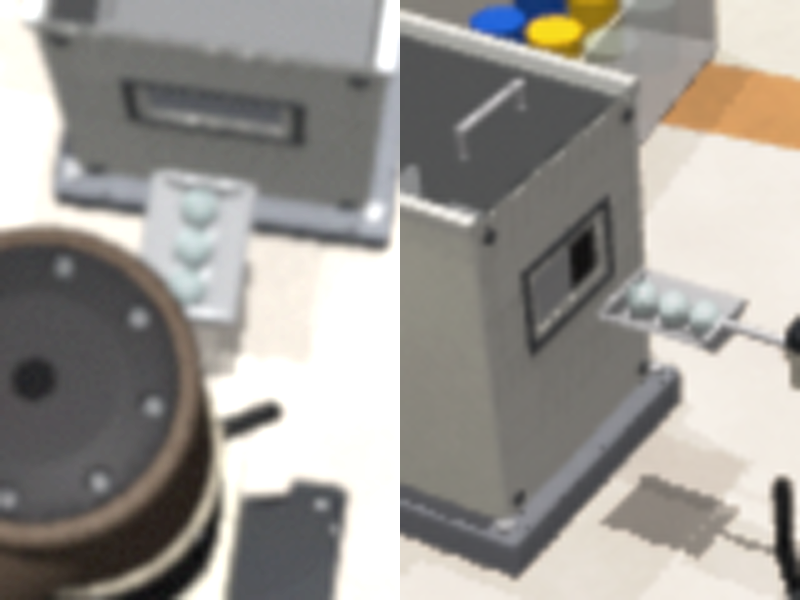

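The top view shows the nose rim corners at (250.2,152.0) and (270.6,154.0), against the predicted (249.6,151.2) and (271.2,154.3), so lateral agreement is good. The slot frame is centred at about (262.8,140.1). The side view hints at a small height mismatch, so I'll overlay the nominal slot and boat to check that.

```bash
python3 - <<'E'
from h import *
np.set_printoptions(precision=1,suppress=True)
print("slot mid on z165",onz("top",(262.7,140.05),165))
print("house corner",tri((226.6,158.6),(299.2,132.6)),"base corner",tri((235.2,214),(297.5,164.5)))
Y=-.135;ex=np.array([np.cos(Y),np.sin(Y),0]);ey=np.array([-ex[1],ex[0],0]);z=np.array([0,0,1.])
S=np.array([700,46,165]);g=np.array([466.13,77.69,166.5])
quads=[[S+y*ey+h*z for y,h in((35,19),(-35,19),(-35,-19),(35,-19))],
 [g+(x+165)*ex+y*ey+h*z for x,y,h in((36,28,2),(36,-28,2),(-36,-28,2),(-36,28,2))],
 [g+(x+165)*ex+y*ey+h*z for x,y,h in((-36,0,0),(-128,0,0))]]
out=[]
for n,f,(x0,y0) in(("top","top2",(238,125)),("side","side2",(200,170))):
    im=cv2.imread(f"pics/{f}.png");k=10;w,h=(40,60) if n=="top" else (40,60)
    c=cv2.resize(im[y0:y0+h,x0:x0+w],(w*k,h*k),interpolation=cv2.INTER_CUBIC)
    for qd in quads:
        uv=np.array([(proj(n,P)-(x0,y0)+.5)*k-.5 for P in qd]).round().astype(int)
        cv2.polylines(c,[uv],True,(0,0,255),1)
    out.append(c)
cv2.imwrite("pics/ov.png",np.hstack(out))
E
```

```text
slot mid on z165 [700.6  45.5 165. ]
house corner (array([692.2, -44.8, 242.3]), np.float64(0.05113463594602763)) base corner (array([677. , -50.8,  25.4]), np.float64(0.29919060749139703))
```

View pics/ov.png

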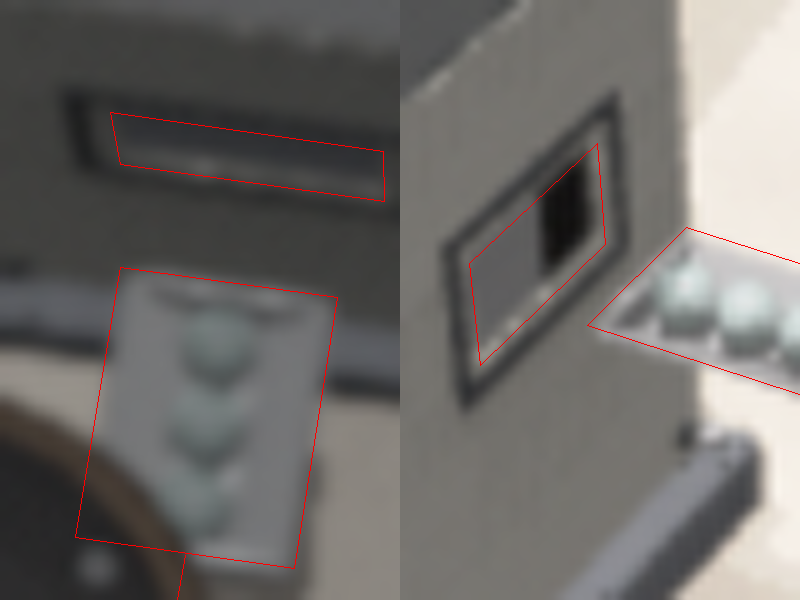

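The overlay shows the nominal slot matching the opening in both views, at side TL (206.5,196) and TR (219.5,184.5). The boat matches in the top view but looks about 1 px low in the side view. I'll move the nose up to the plate, raised 1 mm, and look directly.

```bash
python3 - <<'E'
from h import *
np.set_printoptions(precision=2,suppress=True)
Y=-.135;ex=np.array([np.cos(Y),np.sin(Y),0]);S=np.array([700.3,45.7,167.5])
p,q=pose(S-(201+6)*ex,Y); bot.line_to(p,60,q); bot.pause(.3)
s=bot.read_state();print(s["tcp_pos"],p,s["contact_force"],s["moment"],s["t"])
T=bot.camera("top")[:,:,::-1];I=bot.camera("side")[:,:,::-1]
cv2.imwrite("pics/top3.png",T);cv2.imwrite("pics/side3.png",I)
b=lambda im,x,y,w,h,k:cv2.resize(im[y:y+h,x:x+w],(w*k,h*k),interpolation=cv2.INTER_CUBIC)
cv2.imwrite("pics/crop5.png",np.hstack([cv2.convertScaleAbs(b(T,242,122,40,60,10),alpha=1.6),b(I,200,168,40,60,10)]))
ey=np.array([-ex[1],ex[0],0]);z=np.array([0,0,1.]);g=s["tcp_pos"]+[0,0,19]
for nm,x,y,h in(("noseL rim",36,28,3),("noseR rim",36,-28,3),("noseL bot",36,10,-13),("tailR rim",-36,-28,2),("tailL rim",-36,28,2)):
  P=g+(x+165)*ex+y*ey+h*z; print(nm,(proj("top",P)-(242,122)+.5)*10,(proj("side",P)-(200,168)+.5)*10+[400,0])
E
```

```text
[495.04  73.62 148.63] [495.18  73.56 148.5 ] [-0.05 -0.53 -2.35] [-0.    0.25  0.  ] 11.2583
noseL rim [ 98.49 186.6 ] [503.62 312.28]
noseR rim [314.53 216.99] [604.51 215.77]
noseL bot [170.86 217.41] [540.56 323.52]
tailR rim [272.48 487.06] [809.13 282.43]
tailL rim [ 54.04 455.95] [712.72 382.84]
```

View pics/crop5.png

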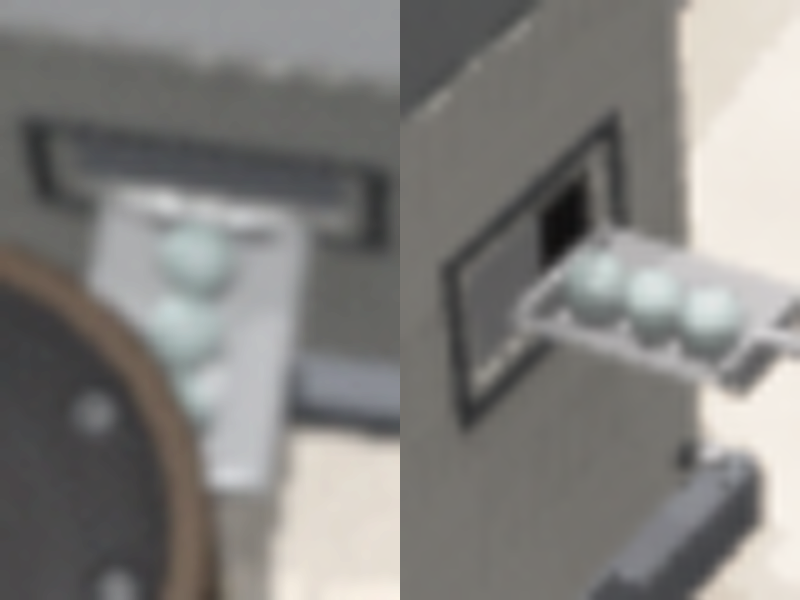

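The top view shows the nose rim centred in the opening: 98–315 between the frame's inner edges at 55 and 362 (crop pixels). The side view shows the rims, at (251.2,199.5) and (260,191.3), lower than expected, so the boat seems to sag in the grip. I'll measure its pitch with an edge fit along the hull's near lower outline in all the side frames.

```bash
cat >> h.py <<'E'
def hull_edge(im,g,yaw):
    """sub-pixel lower outline of the hull in the side view -> (nose dz, tail dz) in mm against a level boat at grasp point g"""
    G=cv2.GaussianBlur(cv2.cvtColor(im,cv2.COLOR_RGB2GRAY),(3,3),0).astype(float)
    e=np.array([np.cos(yaw),np.sin(yaw),0]);n=np.array([-e[1],e[0],0])
    P=lambda x:g+(x+165)*e+28*n+[0,0,2.]
    xs,vs=[],[]
    for x in np.linspace(-30,30,31):
        u,v=proj("side",P(x)); s=np.arange(-4,6,.1)
        pr=cv2.remap(G.astype(np.float32),np.full((len(s),1),u,np.float32),(v+s[:,None]).astype(np.float32),1)[:,0]
        d=np.abs(np.gradient(cv2.GaussianBlur(pr.reshape(-1,1),(1,9),0)[:,0])); i=np.argmax(d)
        w=d[max(0,i-8):i+9];sub=(s[max(0,i-8):i+9]*w).sum()/w.sum()
        k=proj("side",P(x))[1]-proj("side",P(x)+[0,0,1])[1]
        xs.append(x);vs.append(-sub/k)
    vs=np.array(vs);xs=np.array(xs)
    for _ in range(3):
        c=np.polyfit(xs,vs,1);r=vs-np.polyval(c,xs);ok=np.abs(r)<2*max(.5,np.median(np.abs(r)));xs,vs=xs[ok],vs[ok]
    return c[0],c[1],len(xs),np.std(vs-np.polyval(c,xs))
E
python3 - <<'E'
from h import *
rd=lambda f:cv2.imread(f"pics/{f}.png")[:,:,::-1].copy()
for f,g,y in(("side0",(436.2,-318,33),.136),("side1",(436.1,-318,172.6),.136),("side2",(466.13,77.69,166.5),-.135),("side3",(495.04,73.62,167.63),-.135)):
    print(f,"pitch slope %.3f, offset %.1f mm, n %d, sd %.2f"%hull_edge(rd(f),np.array(g),y))
E
```

```text
side0 pitch slope 0.002, offset -12.0 mm, n 17, sd 0.69
side1 pitch slope -0.008, offset -5.4 mm, n 21, sd 0.69
side2 pitch slope -0.055, offset 0.4 mm, n 23, sd 2.17
side3 pitch slope -0.243, offset 0.7 mm, n 14, sd 0.96
```

```bash
python3 - <<'E'
from h import *
rd=lambda f:cv2.GaussianBlur(cv2.resize(cv2.imread(f"pics/{f}.png"),None,fx=4,fy=4,interpolation=cv2.INTER_CUBIC),(5,5),0).astype(int)
for f,bg,g,y in(("side0","side3",(436.2,-318,33),.136),("side1","side0",(436.1,-318,172.6),.136),("side2","side0",(466.13,77.69,166.5),-.135),("side3","side0",(495.04,73.62,167.63),-.135)):
    D=np.abs(rd(f)-rd(bg)).max(2);g=np.array(g)
    e=np.array([np.cos(y),np.sin(y),0]);n=np.array([-e[1],e[0],0])
    for side,sg in((28,1),(-28,-1)):
        P=lambda x:g+(x+165)*e+side*n+[0,0,2.]
        o=[]
        for x in np.linspace(-28,28,40):
            u,v=proj("side",P(x)); k=v-proj("side",P(x)+[0,0,1])[1]
            col=D[:,int(round((u+.5)*4-.5))]; c=(v+.5)*4-.5
            r=np.arange(int(c-14),int(c+22)); m=col[r]>22
            # outermost transition: longest run of "changed" adjoining the hull's inside
            inside=int(c-sg*8)-r[0]; i=np.clip(inside,0,len(r)-1)
            while 0<=i<len(r) and m[i]: i+=sg
            o.append((x,-((r[0]+i-sg*.5)-c)/4/k))
        o=np.array(o);med=np.median(o[:,1]);q=o[np.abs(o[:,1]-med)<4];c=np.polyfit(q[:,0],q[:,1],1)
        print(f,"near" if sg>0 else "far","slope %.3f mean dz %.1f n %d sd %.2f"%(c[0],c[1],len(q),np.std(q[:,1]-np.polyval(c,q[:,0]))))
E
```

```text
side0 near slope -0.004 mean dz -23.3 n 22 sd 0.32
side0 far slope 0.001 mean dz 16.9 n 40 sd 0.32
side1 near slope -0.015 mean dz -7.5 n 40 sd 0.51
side1 far slope -0.037 mean dz -7.6 n 35 sd 0.86
side2 near slope -0.031 mean dz -2.3 n 24 sd 0.53
side2 far slope 0.003 mean dz -3.4 n 40 sd 0.37
side3 near slope 0.060 mean dz -1.9 n 20 sd 1.70
side3 far slope 0.063 mean dz -2.4 n 38 sd 0.68
```

```bash
python3 - <<'E'
from h import *
np.set_printoptions(precision=1,suppress=True)
Y=-.135;ex=np.array([np.cos(Y),np.sin(Y),0])
rd=lambda f:cv2.resize(cv2.imread(f"pics/{f}.png"),None,fx=8,fy=8,interpolation=cv2.INTER_CUBIC)
def circ(f,c,r):  # refine around a picked pixel
    I=rd(f);x0,y0=int(c[0]*8-60),int(c[1]*8-60)
    # saturation/greenness: beads are greener than red
    R=I[y0:y0+128,x0:x0+128].astype(int);m=((R[:,:,1]-R[:,:,2])>6).astype(np.uint8)
    n,l,st,ce=cv2.connectedComponentsWithStats(m)
    if n<2:return None
    i=1+np.argmax(st[1:,4]);return (np.array(ce[i])+[x0,y0]+.5)/8-.5,st[i,2:5]/[8,8,64]
for k,tp,sp,gx in((3,((261.05,146.85),(259.95,154.85)),((219.25,195.55),(225.05,197.55)),(495.04,73.62,167.63)),(2,((259,159.2),(258.2,166.2)),((228.2,199.2),(234.2,201.6)),(466.13,77.69,166.5))):
  for a,b in zip(sp,tp):
    P,r=tri(a,b);print(k,"picked",P,r,"along",(P-gx)@ex-165,"dz vs shank",P[2]-gx[2])
    A,B=circ(f"side{k}",a,0),circ(f"top{k}",b,0);print("   blob",A,B)
E
```

```text
3 picked [680.   49.  169.7] 0.2670606539049345 along 21.593206500830178 dz vs shank 2.112580213401486
   blob (array([221.9, 196.5]), array([11.1,  7.5, 49.5])) (array([260.8, 149.4]), array([ 7.5, 10.9, 49.9]))
3 picked [659.4  51.6 168.9] 0.07601457004898293 along 0.8101270957130282 dz vs shank 1.2907236139323004
   blob (array([224.7, 197.4]), array([16. ,  9.2, 69.8])) (array([260.5, 152.9]), array([ 7.4, 16. , 54.6]))
2 picked [648.3  53.8 167.2] 0.09265096339589718 along 18.745387444386353 dz vs shank 0.6621251347103225
   blob (array([230.4, 199.8]), array([11.1,  8. , 43.6])) (array([259.3, 158.6]), array([ 6.2,  6.5, 27.9]))
2 picked [629.7  55.5 164.5] 0.4799554250400888 along 0.04248240318764829 dz vs shank -1.9554949489385365
   blob (array([233.9, 200.8]), array([16. ,  9.8, 63. ])) (array([258.2, 166.6]), array([ 6.4,  6.9, 30.2]))
```

The bead centres, triangulated and compared with the slot's known height, put the hull about 2–3 mm low in the grip. That is roughly 0.013 rad of sag, and it leaves margin in the slot. I'll correct the pitch and go in, watching the force.

```bash
cat >> h.py <<'E'
Y=-.135;ex=np.array([np.cos(Y),np.sin(Y),0]);ey=np.array([-ex[1],ex[0],0]);S0=np.array([700.3,45.7,167.2])
PITCH=-.013
def slotpose(nose,roll=0):   # nose: mm behind the plate's outer face
    r=Ro.from_euler("z",Y)*Ro.from_euler("y",PITCH)*Ro.from_euler("x",roll)*Ro.from_matrix(np.diag([-1,1,-1.]))
    g=S0+(nose-201)*ex; return g+r.apply([0,0,19.]),r.as_quat()
def force(n=10,dt=.01):
    f=[]
    for _ in range(n): f.append(bot.read_state()["contact_force"]);bot.pause(dt)
    f=np.array(f);return f.mean(0),f.std(0)
def loc(f): return np.array([f@ex,f@ey,f[2]])
E
python3 - <<'E'
from h import *
np.set_printoptions(precision=2,suppress=True)
p,q=slotpose(-6); bot.line_to(p,20,q); bot.pause(.2)
m,sd=force(15); print("base",loc(m),sd); b=loc(m)
for n in range(0,81,8):
    p,q=slotpose(n); bot.line_to(p,40,q)
    m,sd=force(5); d=loc(m)-b; print(n,d,sd.max())
    if abs(d[0])>1.0 or abs(d[1])>1.2 or abs(d[2])>1.5: print("STOP");break
s=bot.read_state();print(s["t"],s["tcp_pos"],p,s["moment"])
for c in("top","side"):cv2.imwrite(f"pics/{c}4.png",bot.camera(c)[:,:,::-1])
E
```

```text
base [-0.07  0.02 -1.71] [0.62 0.62 0.5 ]
0 [-0.4  -0.01 -0.18] 0.7455826003692514
8 [ 0.34  0.03 -0.47] 0.4596446697476082
16 [ 0.05 -0.07 -0.18] 0.6104964803361871
24 [ 0.11 -0.49 -0.54] 0.27389343499320495
32 [ 0.18 -0.   -0.2 ] 0.7377877257528811
40 [-0.07  0.22  0.03] 0.4877162894974305
48 [ 0.11  0.11 -0.37] 0.5436727583354465
56 [-0.1  -0.68 -0.32] 0.478084003554483
64 [ 0.2  -0.08 -0.89] 0.5072244360256127
72 [ 0.12 -0.21 -0.21] 0.5926988678997804
80 [-0.1  -0.25  0.14] 0.5075618828191539
16.1917 [580.68  61.88 148.06] [580.65  61.95 148.2 ] [ 0.    0.31 -0.01]
```

```bash
python3 - <<'E'
from h import *
np.set_printoptions(precision=2,suppress=True)
t0=bot.read_state()["t"];r=[bot.read_state()["contact_force"]@ex for _ in range(10)];print(np.array(r),bot.read_state()["t"]-t0)
free=np.std(r)>.2
N,dt=(60,0) if free else (24,.008)
def f(n): 
    a=[]
    for _ in range(n):
        a.append(bot.read_state()["contact_force"]@ex)
        if dt:bot.pause(dt)
    return np.mean(a)
bot.pause(.1);b=f(2*N);hist=[];nose=80;hit=False
while nose<150:
    nose+=1;p,q=slotpose(nose);bot.line_to(p,25,q)
    if free: bot.pause(.06)
    d=f(N)-b;hist.append(round(d,2))
    if d<-.38:
        d2=f(2*N)-b
        if d2<-.3: hit=True;print("touch at",nose,d,d2);break
print(hist,b,"t",bot.read_state()["t"])
open("nose.txt","w").write(str(nose if hit else -1))
for c in("top","side"):cv2.imwrite(f"pics/{c}5.png",bot.camera(c)[:,:,::-1])
E
```

```text
[0.28 0.28 0.28 0.28 0.28 0.28 0.28 0.28 0.28 0.28] 0.0
touch at 142 -0.5213902474024655 -0.6667083613861643
[np.float64(0.01), np.float64(-0.01), np.float64(-0.09), np.float64(-0.01), np.float64(-0.12), np.float64(-0.06), np.float64(-0.02), np.float64(-0.13), np.float64(-0.06), np.float64(-0.09), np.float64(0.04), np.float64(0.02), np.float64(0.16), np.float64(-0.04), np.float64(0.09), np.float64(0.13), np.float64(0.06), np.float64(0.11), np.float64(0.06), np.float64(0.12), np.float64(-0.06), np.float64(0.13), np.float64(-0.01), np.float64(-0.06), np.float64(0.2), np.float64(0.01), np.float64(-0.05), np.float64(-0.08), np.float64(-0.05), np.float64(0.03), np.float64(0.29), np.float64(0.18), np.float64(0.07), np.float64(0.16), np.float64(-0.06), np.float64(0.08), np.float64(0.04), np.float64(-0.0), np.float64(0.06), np.float64(0.03), np.float64(0.19), np.float64(-0.0), np.float64(-0.03), np.float64(0.08), np.float64(0.07), np.float64(0.04), np.float64(0.1), np.float64(0.15), np.float64(0.09), np.float64(0.23), np.float64(0.11), np.float64(0.09), np.float64(0.26), np.float64(0.14), np.float64(-0.07), np.float64(0.05), np.float64(0.06), np.float64(0.13), np.float64(-0.1), np.float64(0.02), np.float64(0.07), np.float64(-0.52)] -0.035741754236570326 t 45.0917
```

The nose touched the pan at a commanded depth of 142 mm: the force stepped by about −0.6 N, meaning roughly 1 mm of pan yield. Next I draw back 6 mm, roll and return, and check that the beads are out.

```bash
python3 - <<'E'
from h import *
np.set_printoptions(precision=2,suppress=True)
m0,_=force(12,.008)
N=136;p,q=slotpose(N);bot.line_to(p,30,q)
m1,_=force(12,.008)
t=[bot.read_state()["t"]]
for a in(12,24,36,46,54):
    p,q=slotpose(N,np.radians(a));bot.line_to(p,14,q)
bot.pause(.5);t.append(bot.read_state()["t"]);cv2.imwrite("pics/topR.png",bot.camera("top")[:,:,::-1])
cv2.imwrite("pics/sideR.png",bot.camera("side")[:,:,::-1])
for a in(36,18,0):
    p,q=slotpose(N,np.radians(a));bot.line_to(p,18,q)
m2,_=force(15,.008);s=bot.read_state();t.append(s["t"])
print(t,loc(m0),loc(m1),loc(m2),s["tcp_pos"],p,s["moment"],s["width"])
for c in("top","side"):cv2.imwrite(f"pics/{c}6.png",bot.camera(c)[:,:,::-1])
E
```

```text
[45.7417, 48.2667, 49.9417] [-0.91  0.04 -1.79] [ 0.27 -0.17 -1.74] [ 0.17 -0.17 -1.48] [636.    52.98 147.71] [636.14  54.42 148.2 ] [0.01 0.32 0.03] 11.656549940153807
```

```bash
python3 - <<'E'
import cv2,numpy as np
r=lambda f,x,y,w,h,k:cv2.convertScaleAbs(cv2.resize(cv2.imread(f"pics/{f}.png")[y:y+h,x:x+w],(w*k,h*k),interpolation=cv2.INTER_CUBIC),alpha=1.6)
a=[r(f,230,45,80,100,3) for f in("top5","topR","top6")]
b=[r(f,140,140,80,100,3) for f in("side5","sideR","side6")]
cv2.imwrite("pics/mont.png",np.vstack([np.hstack(a),np.hstack(b)]))
E
```

```text
(no output)
```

View pics/mont.png

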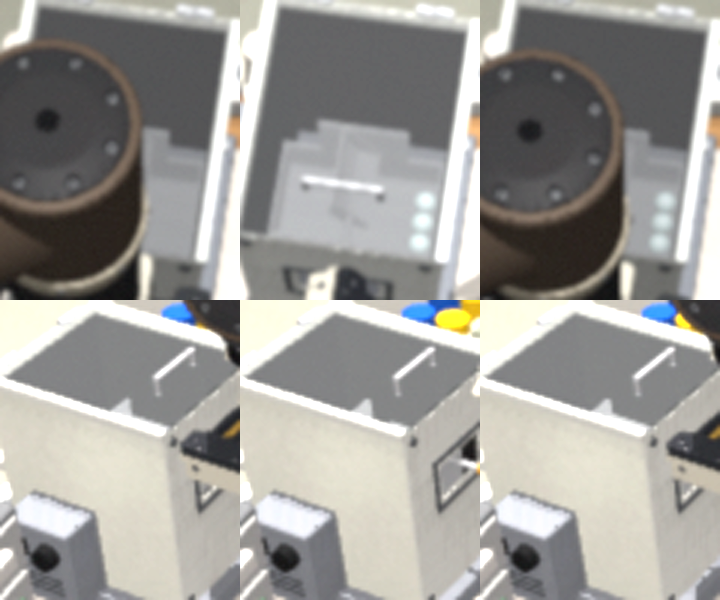

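The montage shows all three beads in the pan: top view, rolled frame, at about (290.5,111), (290.5,119) and (289.5,125.5). The hull is empty. Now I withdraw and set the boat back on its rest.

```bash
python3 - <<'E'
from h import *
np.set_printoptions(precision=2,suppress=True)
bot.pause(.15);s=bot.read_state();p,q=slotpose(136);print(s["tcp_pos"]-p,s["t"])
bot.line_to(p,30,q);print(bot.read_state()["tcp_pos"]-p)
m0,_=force(5,.008)
for n in(100,60,20,-40):
    p,q=slotpose(n);bot.line_to(p,90,q);s=bot.read_state();print(n,loc(s["contact_force"])-loc(m0),(s["tcp_pos"]-p))
a=.136;gp=np.array([599.7,-295.7,33.])-165*np.array([np.cos(a),np.sin(a),0])
r=Ro.from_euler("z",a)*Ro.from_euler("y",-.011)*Ro.from_matrix(np.diag([-1,1,-1.]))
p=gp+r.apply([0,0,19.]);q=r.as_quat()
bot.line_to(p+[0,0,140],190,q)
bot.pause(.15);print(bot.read_state()["tcp_pos"]-p,bot.read_state()["t"])
cv2.imwrite("pics/side7.png",bot.camera("side")[:,:,::-1])
bot.line_to(p+[0,0,12],110);bot.pause(.1);m1,_=force(8,.008)
bot.line_to(p+[0,0,1.5],25);m2,_=force(8,.008);print("z force",m1[2],m2[2],bot.read_state()["t"])
E
```

```text
[ 0.12 -0.81  0.17] 50.1917
[ 0.01 -0.02  0.06]
100 [ 0.44  0.02 -0.96] [0.33 0.22 0.5 ]
60 [ 0.31  0.25 -0.74] [0.52 0.17 0.36]
20 [-0.6  -0.01  0.06] [0.45 0.24 0.38]
-40 [ 0.73  0.27 -0.02] [0.48 0.28 0.28]
[  0.13   0.4  140.1 ] 55.425
z force -1.3317980747490208 -1.739238811822381 57.5917
```

```bash
python3 - <<'E'
from h import *
np.set_printoptions(precision=2,suppress=True)
s=bot.read_state();p=s["tcp_pos"].copy()
a=.136;gp=np.array([599.7,-295.7,33.])-165*np.array([np.cos(a),np.sin(a),0])
r=Ro.from_euler("z",a)*Ro.from_euler("y",-.011)*Ro.from_matrix(np.diag([-1,1,-1.]));p=gp+r.apply([0,0,19.])
bot.line_to(p+[0,0,.2],15,r.as_quat());m,_=force(15,.008);print("z",m,bot.read_state()["moment"])
bot.move_gripper(20,10);bot.move_gripper(46)
print(bot.read_state()["width"],bot.read_state()["t"])
bot.line_to(p+[0,0,60],80);bot.line_to(p+[-10,0,150],150)
T=bot.camera("top")[:,:,::-1];I=bot.camera("side")[:,:,::-1];cv2.imwrite("pics/top8.png",T);cv2.imwrite("pics/side8.png",I)
print(bot.read_state()["t"])
for n,im,f in(("side",I,"side0"),):
    A=cv2.imread(f"pics/{f}.png").astype(int);d=np.abs(A-im).max(2)[165:205,255:345]
    print("changed px near rest",(d>40).sum(),np.argwhere(d>40).mean(0)+[165,255])
for n,im,b in(("side",I,(305,170,340,200)),("side",cv2.imread("pics/side0.png"),(305,170,340,200))):
    x0,y0,x1,y1=b;m=cv2.inRange(cv2.cvtColor(np.ascontiguousarray(im[y0:y1,x0:x1]),cv2.COLOR_BGR2HSV),(3,120,30),(18,255,200))
    cs=max(cv2.findContours(m,0,1)[0],key=cv2.contourArea);rr=cv2.minAreaRect(cs);print(np.add(rr[0],(x0,y0)),rr[1],rr[2])
    g=cv2.cvtColor(np.ascontiguousarray(im),cv2.COLOR_BGR2GRAY)
    # steel hull: low-saturation pixels on the yellow rest
    h=cv2.cvtColor(np.ascontiguousarray(im[170:190,266:300]),cv2.COLOR_BGR2HSV);k=np.argwhere(h[:,:,1]<60);print("hull grey px",len(k),k.mean(0)+[170,266],k.min(0)+[170,266],k.max(0)+[170,266])
E
```

```text
z [-0.06 -0.02 -1.66] [ 0.01  0.3  -0.01]
46.118317007430235 59.0833
60.8333
changed px near rest 802 [192.02 314.66]
[323.48 179.68] (23.44256591796875, 10.418916702270508) 7.125016689300537
hull grey px 221 [178.1  279.62] [172 266] [183 299]
[321.5 183. ] (4.0, 19.0) 90.0
hull grey px 220 [178.   279.64] [172 266] [183 299]
```

```bash
python3 -c "
from plant import bot
print(bot.close_job())"
```

```text
the job is handed in; nothing more can be done
None
```

The job is handed in at about 61 s: all three beads are in the pan, the boat is back on its rest within about a pixel of where it started, and no contact with the plate showed in the force readings.

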